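# Let the red tin out of the dispenser

### The arm

A 6-joint arm with a two-finger parallel gripper is mounted at the origin on the work surface. World frame = base frame: x ahead of the robot, y to its left, z up, the work surface at z = 0. Lengths are in mm, angles in rad, forces in N, time in s.
With the tool pointing down it reaches from about 275 to 750 mm from the base axis. Payload 10.2 kg.
Tool frame: the origin (TCP) lies between the finger pads; the fingertips stand 17 mm ahead of it and the grasp point (between the pads) lies 2 mm behind it; z points along the fingers, y is the line along which they close (so a half turn about z gives the same grasp; the last joint's range is limited). The gripper opens to 85 mm and grips with 20 to 120 N. Pads are 22 mm wide; open, the fingers measure 114 mm over their backs; the gripper's body (76 mm by 85 mm) begins 54 mm behind the grasp point. The pads swing forward as they close: fully open they stand 13 mm farther back than shut.
Start: joints at [0.888, 0.313, 1.498, -0, 1.331, -0.223], TCP at [232.992, 470.474, 225.194] pointing down, gripper open.
Joint ranges: [-2.94, 2.94], [-0.97, 2.17], [0.19, 2.56], [-1.23, 4.37], [0.02, 3.11], [-2.88, 2.88]. Speed limits (rad/s): [2.39, 2.39, 3.01, 3.14, 3.14, 3.14].

### API

Orientations are given as a unit quaternion [w, x, y, z].
In Python, from rig import * gives the robot as it stands.
- The arm moves only by the tool step_arm, never from a script. Its argument "commands" is text: rows parted by semicolons, each of 7 numbers parted by spaces: the opening, from 0 (shut) to 1 (fully open), then the shift along the tool's x, y, z in cm, then the turn, a rotation vector about the tool's x, y, z in rad. In form: hand x y z rx ry rz; .... A call has 1 to 20 rows; each row is the pose to reach, as a shift and turn from the pose commanded when the call began, along the tool's axes at that moment; what a row does not reach only later rows make up. A row lasts 1/12 s, in which the tool goes at most 41.7 mm and 7.16 degrees, less where a joint would pass 70% of its speed; a pose out of reach is approached as far as the arm can. A call with a gripper value outside its range is refused whole. The fingers move at their own pace and stop on an object; "newtons" is the grip in N (left out, the last holds). Time passes only in rows, so rows that repeat a pose let the fingers close. It gives the time, the measured TCP pose, the force, the opening and the grip force at its end, in the units of the state.
- sense(): the state, without advancing time (a new reading comes with each control period).
- capture(name): name is "scene" or "top"; returns the picture (384x512x3 uint8, red, green, blue); there is no depth.
- camera_model(name): a dict with "mtx" (3x3 intrinsics, pixels), "eye" and "rotation" of the camera in the world. Camera axes: x right, y down, z forward; pixel columns grow to the right and rows downward; lengths in mm; the calibration is good to about 2 mm. A picture is of the moment at which its call begins. camera_model takes no time and is no camera call.
- finish_job(): hands the job in; it is judged then, once.
Trained networks look in the newest picture that a camera, given by its name, has taken for a name from the list of things; names that differ only in an ending like _2 or _b are one class to them, and where a whole thing is asked for, a point or a joint stands for the part that bears it (a point fixed in the world has none). Each returns a list of dicts, best first, with "score" (0 to 1); they miss things now and then, are a little off and sometimes report something else, mostly with a low value. They report only what shows in the picture. A call takes as long as a camera call.
- search_frame(camera, label): "rect" ([centre column, centre row, width, height] in pixels, round what is visible of it).
- trace(camera, label): "mask" (384x512 bool, what is visible of it) and "rect" ([centre column, centre row, width, height] in pixels, round what is visible of it).
- spot_point(camera, label): "xy" ([column, row] in pixels: a listed point, or the origin of a listed thing).
The state is a dict: "time_s": time; "joints": joint angles; "dq": joint speeds; "tau": joint torques, N m; "eef_pos": TCP position; "ee_rot": TCP orientation; "force": force on the tool from outside, world axes, zero at the start; "wrist_torque": the same for the moment, N m; "grip_width": opening from 0.0 (shut) to 1.0 (fully open); "grip_force": force on a finger pad.
Only numpy, scipy, OpenCV 4.12 (cv2) and the standard library are available. Lean on these libraries where they do the work, as an engineer would, in place of code of your own. Each camera call takes 0.05 s, during which the arm holds its last target. There are 200 camera calls.

### The job

Let the red tin out of the two-lane dispenser: with the fingertips press down the yellow pad of the lever that belongs to the red tin's lane, so that its gate lifts and the tin rolls down into the tray, then let go so that the gate drops shut. Keep the blue tin shut in behind its gate, and do not touch the tins or the gates or disturb the things standing around.

Things in the scene. Friction and masses are not known exactly. Their poses are not given: they have to be found in the camera images.
- dispenser: Plywood two-lane gravity dispenser, fixed to the table. Origin on the table under it; x points downhill along the lanes to the tray, y to the left lane, z up. Lane centres at y = +35 mm (left) and -35 mm (right); a back board 100 mm high at x = -163 mm. A rocking lever crosses each lane at x = 20 mm; its yellow pad sticks out at y = +/-216 mm. Tray at x = 80 to 204 mm, walls about 50 mm high.
- red_tin: Red round tin, 36 mm diameter, 60 mm long, about 80 g, lying across its lane against the shut gate, in the left or the right lane. Origin: centre of the tin; its y axis is the tin's long axis.
- blue_tin: Blue tin of the same size, lying in the other lane. Origin: centre of the tin. It stays where it is.
- paddle_left (a point): Yellow pressing pad, 46 x 46 x 6 mm, on the outer end of the left lever. This point: centre of its upper face. At rest 134 mm above the table, tilted 0.22 rad, outer (+y) edge higher. It swings about point pivot_left, from which it lies 86 mm outwards and 29 mm up at rest; pressed right down it is 43 mm lower, tilted 0.28 rad the other way. Only table beneath.
- paddle_right (a point): Yellow pressing pad, 46 x 46 x 6 mm, on the outer end of the right lever. This point: centre of its upper face. At rest 134 mm above the table, tilted 0.22 rad, outer (-y) edge higher. It swings about point pivot_right, from which it lies 86 mm outwards and 29 mm up at rest; pressed right down it is 43 mm lower, tilted 0.28 rad the other way. Only table beneath.
- lever_left (a joint): Angle of the left rocking lever (rad): 0 = at rest, gate down; grows as the pad is pressed; stop at 0.5. A tin can pass under the gate above about 0.35. A spring closes it by itself when let go; the pad takes about 3 N to start and 6 N or less all the way down.
- lever_right (a joint): Angle of the right rocking lever (rad): 0 = at rest, gate down; grows as the pad is pressed; stop at 0.5. A tin can pass under the gate above about 0.35. A spring closes it by itself when let go; the pad takes about 3 N to start and 6 N or less all the way down.
- gate_left (a point): Metal gate blade of the left lane, 24 mm wide, 6 mm thick, 56 mm high, hanging from the inner end of the left lever; this point: middle of its bottom edge, 8 mm above the lane floor when shut, about 52 mm higher when fully lifted.
- gate_right (a point): Metal gate blade of the right lane, 24 mm wide, 6 mm thick, 56 mm high, hanging from the inner end of the right lever; this point: middle of its bottom edge, 8 mm above the lane floor when shut, about 52 mm higher when fully lifted.
- pivot_left (a point): Point on the left lever's pivot axis, between two metal posts 118 mm high (45 mm apart over all). The axis is level, along the dispenser's x. The pressing pad is outwards of it, the gate 95 mm inwards.
- pivot_right (a point): Point on the right lever's pivot axis, between two metal posts 118 mm high (45 mm apart over all). The axis is level, along the dispenser's x. The pressing pad is outwards of it, the gate 95 mm inwards.
- lane_left (a point): Middle of the left lane's floor under its gate. The lane is 66 mm wide inside, 240 mm long, from 180 mm uphill of here to 60 mm downhill, with side walls 26 mm high.
- lane_right (a point): Middle of the right lane's floor under its gate. The lane is 66 mm wide inside, 240 mm long, from 180 mm uphill of here to 60 mm downhill, with side walls 26 mm high.
- tray_center (a point): Middle of the tray floor, about 15 mm above the table. The tray has two pockets, one below each lane, each 66 mm wide and 124 mm long; the tin comes to rest against the far wall, about 45 mm downhill of this point.
- jar: Bystander: closed amber jar, 54 mm diameter, 85 mm high. Origin: centre of its underside.
- carton: Bystander: small cardboard carton, 60 x 85 x 50 mm high. Origin: centre of its underside.
- tape_roll: Bystander: roll of clear tape lying flat, 84 mm outside diameter, 36 mm high. Origin: centre of its underside.
- ink_pad: Bystander: ink pad in a black case with a green top, 55 x 75 x 24 mm high. Origin: centre of its underside.

How it is judged (in metres and radians):
On the way, in this order (a step that is already met when the one before it is completed fails the run):
1. the pad of the red tin's lane is pressed down by the fingers and its gate lifts (((y of red_tin in the frame of dispenser above 0 m and value of joint lever_left above 0.2 rad and contact force between the fingers and pad_left above 0.5 N) or (y of red_tin in the frame of dispenser below 0 m and value of joint lever_right above 0.2 rad and contact force between the fingers and pad_right above 0.5 N))), for 0.05 s.
2. the red tin has rolled into the tray (x of red_tin in the frame of dispenser between 0.1 and 0.206 m and z of red_tin in the frame of dispenser below 0.05 m and y of red_tin in the frame of dispenser between -0.07 and 0.07 m), for 0.2 s.
At the end, for the whole second after the job is handed in: The red tin lies at rest (under 0.05 m/s) in the tray, both levers are back at rest (under 0.06 rad, gates shut), the blue tin is within 20 mm of its start behind its gate, and the bystanders are within 30 mm of theirs (all of step 2 and linear speed of red_tin below 0.05 m/s and value of joint each of lever_left, lever_right below 0.06 rad and distance of blue_tin from where it was at the start of the episode below 0.02 m and distance of each of jar, carton, tape_roll, ink_pad from where it was at the start of the episode below 0.03 m); the robot touches nothing.
It fails at once if the robot touches a tin (contact force between any of the fingers, the arm and red_tin above 0.5 N or contact force between any of the fingers, the arm and blue_tin above 0.5 N).
It fails at once if the robot touches a gate instead of the pad (contact force between any of the fingers, the arm and blade_left above 1 N or contact force between any of the fingers, the arm and blade_right above 1 N).
It fails at once if the gate of the blue tin is lifted (lever over 0.15 rad) ((y of blue_tin in the frame of dispenser above 0 m and value of joint lever_left above 0.15 rad) or (y of blue_tin in the frame of dispenser below 0 m and value of joint lever_right above 0.15 rad)).
It fails at once if the blue tin moves over 20 mm (distance of blue_tin from where it was at the start of the episode above 0.02 m).
It fails at once if the jar, carton, tape roll or ink pad is moved over 30 mm or lifted (distance of any of jar, carton, tape_roll, ink_pad from where it was at the start of the episode above 0.03 m).
It also fails if it takes over 35 s, if anything falls off the work surface, if the arm or the gripper's body presses on something with over 40 N, if the wrist force passes 120 N, or if a joint passes its speed limit or range.

## Working session

There is one attempt and no reset: what is moved stays moved. The work goes in short steps, Python scripts to look and compute and a tool call to move; the robot and the scene stay as the last step left them, time stands still between calls to the robot, and variables do not carry over. Pictures are saved under pics/ and viewed, at most 10 in all, crops included, and the job is handed in when it is done.

Besides the shell and the picture viewer there is one more tool, called after ">>>" by a JSON object that holds its "op" and its "data", one argument or row to a line. step_arm: Moves the arm, as the interface text tells. Its arguments: {"type":"object","properties":{"commands":{"type":"string"},"newtons":{"type":"number"}},"required":["commands"]}

```bash
mkdir -p pics
cat > h.py <<'E'
from rig import *
import numpy as np, cv2
def ray(c,uv):
    m=camera_model(c);K=np.array(m["mtx"]);R=np.array(m["rotation"]);return np.array(m["eye"],float),R,K
def proj_z(c,uv,z):
    e,R,K=ray(c,uv); d=R@(np.linalg.inv(K)@np.array([uv[0],uv[1],1.])); return e+d*(z-e[2])/d[2]
E
python3 - <<'E'
from h import *
ims=[]
for c in("scene","top"):
    im=capture(c); cv2.imwrite(f"pics/{c}1.png",im[:,:,::-1]); m=camera_model(c); print(c,m["eye"],np.round(m["rotation"],3).tolist())
for c in("top","scene"):
    for l,z in(("paddle_left",134),("paddle_right",134),("pivot_left",105),("pivot_right",105),("red_tin",60),("blue_tin",60),("tray_center",15),("dispenser",0),("jar",0),("carton",0),("tape_roll",0),("ink_pad",0)):
        r=spot_point(c,l)
        print(c,l,[(np.round(x["xy"]).tolist(),round(x["score"],2),np.round(proj_z(c,x["xy"],z)).tolist()) for x in r[:2]])
s=sense();print(s["eef_pos"],s["ee_rot"],s["time_s"])
E
```

```text
scene [1091.84359006  215.39649634  635.78816824] [-0.226, 0.536, 0.748, -0.319]
top [ 324.89197538   43.62162492 1350.72616521] [0.072, -0.689, 0.717, -0.077]Traceback (most recent call last):
  File "<stdin>", line 8, in <module>
  File "h.py", line 6, in proj_z
    e,R,K=ray(c,uv); d=R@(np.linalg.inv(K)@np.array([uv[0],uv[1],1.])); return e+d*(z-e[2])/d[2]
                       ~^^~~~~~~~~~~~~~~~~~~~~~~~~~~~~~~~~~~~~~~~~~~~~
ValueError: matmul: Input operand 1 has a mismatch in its core dimension 0, with gufunc signature (n?,k),(k,m?)->(n?,m?) (size 3 is different from 4)
```

```bash
sed -i 's/R=np.array(m\["rotation"\])/R=Rot.from_quat(np.roll(m["rotation"],-1)).as_matrix()/; 2a from scipy.spatial.transform import Rotation as Rot' h.py
python3 - <<'E'
from h import *
for c in("top","scene"):
    for l,z in(("paddle_left",134),("paddle_right",134),("pivot_left",105),("pivot_right",105),("red_tin",60),("blue_tin",60),("tray_center",15),("dispenser",0),("jar",0),("carton",0),("tape_roll",0),("ink_pad",0)):
        r=spot_point(c,l)
        print(c,l,[(np.round(x["xy"]).tolist(),round(x["score"],2),np.round(proj_z(c,x["xy"],z)).tolist()) for x in r[:2]])
s=sense();print(s["eef_pos"],s["ee_rot"],s["time_s"])
a=cv2.imread("pics/scene1.png");b=cv2.imread("pics/top1.png")
E
```

```text
top paddle_left [([176.0, 199.0], 0.98, [559.0, 236.0, 134.0]), ([244.0, 205.0], 0.61, [538.0, 62.0, 134.0])]
top paddle_right [([342.0, 187.0], 0.68, [573.0, -191.0, 134.0]), ([258.0, 205.0], 0.35, [535.0, 25.0, 134.0])]
top pivot_left [([209.0, 197.0], 0.78, [567.0, 154.0, 105.0])]
top pivot_right [([309.0, 192.0], 0.91, [568.0, -109.0, 105.0])]
top red_tin [([268.0, 205.0], 0.55, [548.0, -2.0, 60.0])]
top blue_tin [([244.0, 205.0], 0.61, [549.0, 64.0, 60.0])]
top tray_center [([259.0, 158.0], 0.79, [692.0, 15.0, 15.0]), ([182.0, 168.0], 0.41, [671.0, 237.0, 15.0])]
top dispenser [([256.0, 206.0], 0.84, [556.0, 31.0, 0.0]), ([207.0, 193.0], 0.5, [599.0, 169.0, 0.0])]
top jar [([185.0, 165.0], 0.65, [683.0, 229.0, 0.0])]
top carton [([342.0, 238.0], 0.66, [456.0, -207.0, 0.0])]
top tape_roll [([321.0, 161.0], 0.91, [681.0, -163.0, 0.0])]
top ink_pad [([180.0, 249.0], 0.68, [444.0, 247.0, 0.0])]
scene paddle_left [([351.0, 203.0], 0.93, [574.0, 243.0, 134.0])]
scene paddle_right [([157.0, 160.0], 0.58, [577.0, -194.0, 134.0])]
scene pivot_left [([307.0, 202.0], 0.79, [573.0, 155.0, 105.0])]
scene pivot_right [([194.0, 175.0], 0.95, [569.0, -110.0, 105.0])]
scene red_tin [([236.0, 194.0], 0.66, [555.0, -14.0, 60.0])]
scene blue_tin []
scene tray_center [([230.0, 259.0], 0.77, [700.0, 28.0, 15.0]), ([330.0, 282.0], 0.62, [687.0, 238.0, 15.0])]
scene dispenser [([253.0, 214.0], 0.84, [550.0, 26.0, 0.0])]
scene jar [([330.0, 285.0], 0.69, [684.0, 241.0, 0.0]), ([267.0, 212.0], 0.58, [533.0, 58.0, 0.0])]
scene carton [([187.0, 173.0], 0.93, [464.0, -196.0, 0.0])]
scene tape_roll [([156.0, 232.0], 0.7, [676.0, -170.0, 0.0])]
scene ink_pad [([347.0, 200.0], 0.8, [427.0, 238.0, 0.0])]
[233.0059958  470.47062227 225.19286542] [ 1.20281535e-05  2.27887965e-01  9.73687360e-01 -6.54535814e-06] 1.35
```

View pics/top1.png

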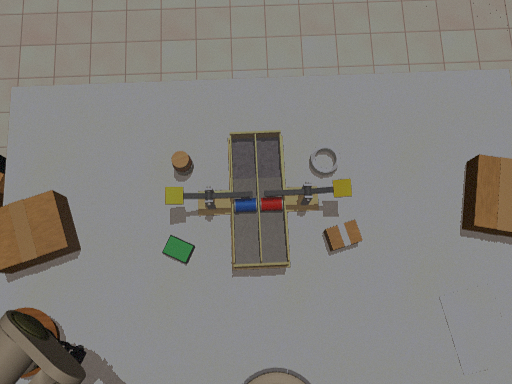

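View pics/scene1.png

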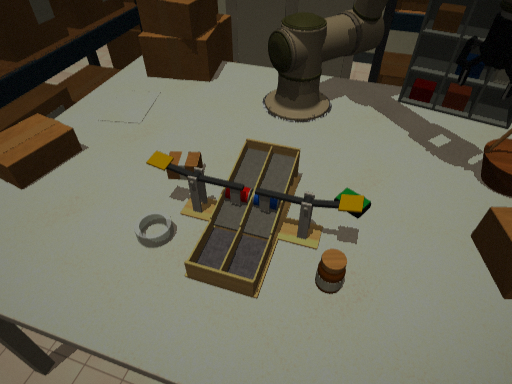

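The red tin (top 272,204) lies in the right lane and the blue (246,205) in the left. The right pad is at top (342,188) and scene (158,160), about (575,-193,134) in the world. The pad spacing comes out at 432 mm, which matches the given sizes. I'm moving above it with the fingers shut.

>>> {"op": "step_arm", "data": {
  "commands": "0 -60 -44.2 0 0 0 -0.48;0 -60 -44.2 0 0 0 -0.48;0 -60 -44.2 0 0 0 -0.48;0 -60 -44.2 0 0 0 -0.48;0 -60 -44.2 0 0 0 -0.48;0 -60 -44.2 0 0 0 -0.48;0 -60 -44.2 0 0 0 -0.48;0 -60 -44.2 0 0 0 -0.48;0 -60 -44.2 0 0 0 -0.48;0 -60 -44.2 0 0 0 -0.48;0 -60 -44.2 0 0 0 -0.48;0 -60 -44.2 0 0 0 -0.48;0 -60 -44.2 0 0 0 -0.48;0 -60 -44.2 0 0 0 -0.48;0 -60 -44.2 0 0 0 -0.48;0 -60 -44.2 0 0 0 -0.48;0 -60 -44.2 0 0 0 -0.48;0 -60 -44.2 0 0 0 -0.48;0 -60 -44.2 0 0 0 -0.48;0 -60 -44.2 0 0 0 -0.48",
  "newtons": 20
}}

```text
time_s: 3.02
eef_pos: [575.1, -195.3, 224.0]
ee_rot: [-0.0, -0.008, 1.0, -0.0]
force: [0.3, 0.5, -0.1]
grip_width: -0.002
grip_force: 0.0
```

>>> {"op": "step_arm", "data": {
  "commands": "0 0 0 2.5 0 0 0;0 0 0 4.5 0 0 0;0 0 0 4.5 0 0 0;0 0 0 4.5 0 0 0"
}}

```text
time_s: 3.35
eef_pos: [574.2, -191.1, 180.2]
ee_rot: [-0.001, -0.01, 1.0, 0.0]
force: [0.4, 0.3, 1.1]
grip_width: -0.001
grip_force: 0.0
```

Run:
```python
from h import *
im=cv2.imread("pics/top1.png");im2=cv2.imread("pics/scene1.png")
for c,i in(("top",im),("scene",im2)):
    h=cv2.cvtColor(i,cv2.COLOR_BGR2HSV);m=cv2.inRange(h,(20,200,120),(35,255,255))
    n,l,s,ce=cv2.connectedComponentsWithStats(m)
    for k in range(1,n):
        if s[k,4]>80: print(c,s[k],ce[k],np.round(proj_z(c,ce[k],134)))
a=capture("scene");b=capture("top")
f=lambda x,u,v:cv2.resize(x[v-50:v+50,u-50:u+50,::-1],(400,400),interpolation=cv2.INTER_CUBIC)
cv2.imwrite("pics/c2.png",np.hstack([f(a,160,150),f(b,342,188)]));print(sense()["eef_pos"])
```

```text
scene [147 151  26  18 264] [159.66666667 159.6969697 ] [ 575. -189.  134.]
scene [339 194  25  17 346] [351.06936416 202.38728324] [572. 242. 134.]
[ 575.00867293 -191.6986156   181.88548089]
```

View pics/c2.png

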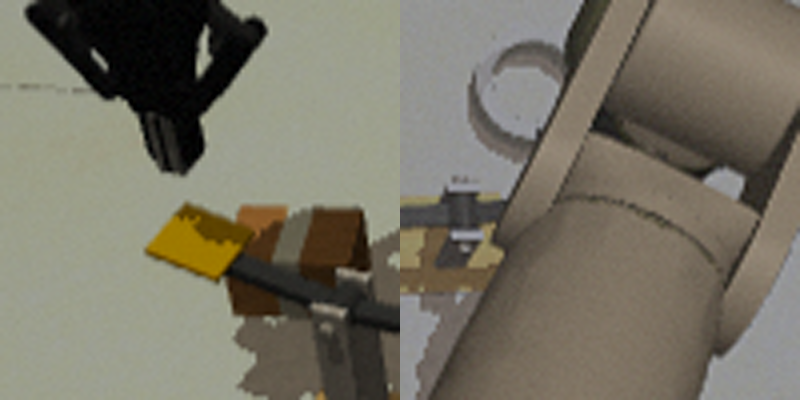

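The fingertips hang above the right pad in the scene crop (tip at about 155,143 in the full picture; pad at 160,160). A quick numeric check of that.

Run:
```python
from h import *
e,R,K=ray("scene",0)
def px(p): q=K@(R.T@(np.array(p)-e)); return np.round(q[:2]/q[2],1)
print(px((575,-191,134)),px((575,-191,165)), [np.round(proj_z("scene",(155,143),z)) for z in(150,158,165)])
```

```text
[158.9 159.4] [156.2 148.5] [array([ 541., -218.,  150.]), array([ 550., -210.,  158.]), array([ 558., -204.,  165.])]
```

>>> {"op": "step_arm", "data": {
  "commands": "0 0 0.1 1.5 0 0 0;0 0 0.1 3 0 0 0;0 0 0.1 3.6 0 0 0;0 0 0.1 3.6 0 0 0;0 0 0.1 3.6 0 0 0"
}}

```text
time_s: 3.87
eef_pos: [574.9, -191.0, 145.3]
ee_rot: [0.001, -0.01, 1.0, -0.0]
force: [0.2, 0.7, -0.2]
grip_width: -0.003
grip_force: 0.0
```

>>> {"op": "step_arm", "data": {
  "commands": "0 0 0 0.6 0 0 0;0 0 0 1.2 0 0 0;0 0 0 1.2 0 0 0;0 0 0 1.2 0 0 0"
}}

```text
time_s: 4.2
eef_pos: [574.4, -190.8, 132.0]
ee_rot: [-0.0, -0.01, 1.0, 0.0]
force: [-0.5, 0.3, -0.7]
grip_width: -0.003
grip_force: 0.0
```

Run:
```python
from h import *
a=capture("scene")
cv2.imwrite("pics/c3.png",cv2.resize(a[100:230,110:310,::-1],(800,520),interpolation=cv2.INTER_CUBIC));print(sense()["force"])
```

```text
[-0.30363663  0.65268067  0.25847105]
```

View pics/c3.png

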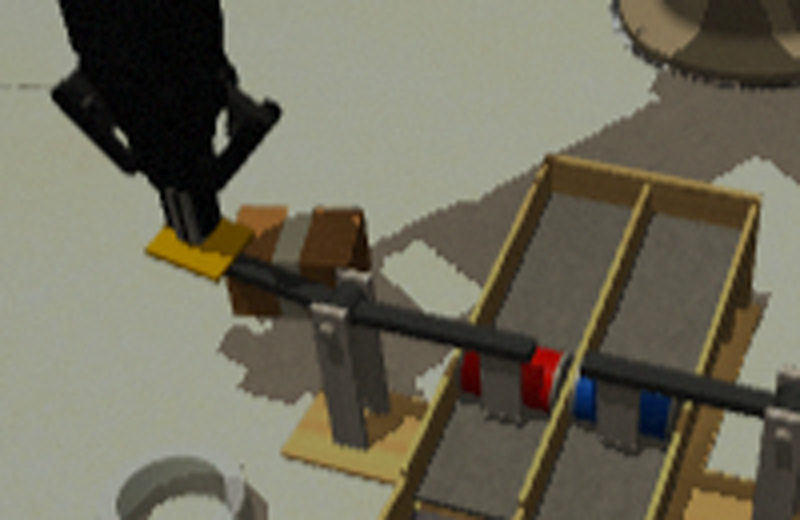

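The fingertips are right above or just touching the pad centre (crop 195,243; pad centre 200,240). The lever is at rest and both tins are behind their gates. Pressing now.

>>> {"op": "step_arm", "data": {
  "commands": "0 0 0 0.8 0 0 0;0 0 0 1.6 0 0 0;0 0 0 2.2 0 0 0;0 0 0 2.2 0 0 0;0 0 0 2.2 0 0 0"
}}

```text
time_s: 4.67
eef_pos: [574.3, -190.7, 109.6]
ee_rot: [-0.001, -0.01, 1.0, 0.0]
force: [-0.6, -0.9, 0.8]
grip_width: 0.002
grip_force: 0.5
```

Run:
```python
from h import *
a=capture("scene")
cv2.imwrite("pics/c4.png",cv2.resize(a[100:230,110:310,::-1],(800,520),interpolation=cv2.INTER_CUBIC));s=sense();print(s["force"],s["eef_pos"])
```

```text
[-0.29729811 -0.89796994  0.59915981] [ 574.27384241 -190.68169923  109.86009852]
```

View pics/c4.png

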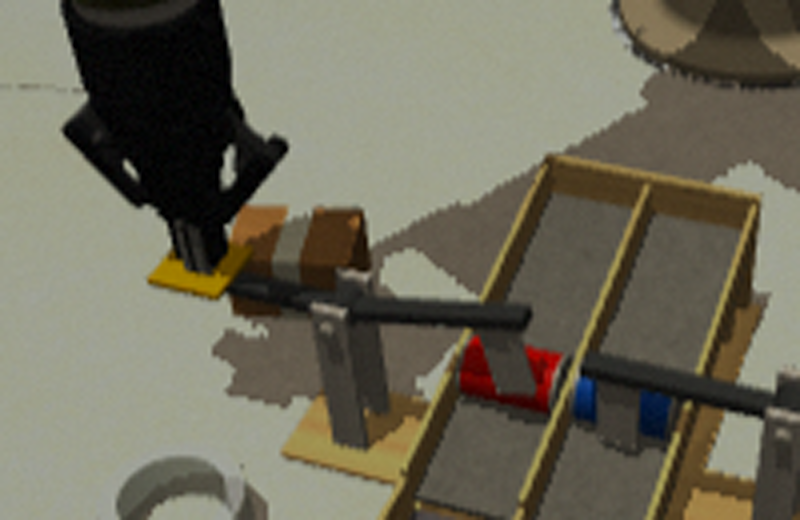

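The pad is going down and the right gate is partly lifted; the red tin is still under it. Pressing further and holding.

>>> {"op": "step_arm", "data": {
  "commands": "0 0 0 0.8 0 0 0;0 0 0 1.5 0 0 0;0 0 0 1.9 0 0 0;0 0 0 1.9 0 0 0;0 0 0 1.9 0 0 0;0 0 0 1.9 0 0 0;0 0 0 1.9 0 0 0;0 0 0 1.9 0 0 0;0 0 0 1.9 0 0 0;0 0 0 1.9 0 0 0;0 0 0 1.9 0 0 0;0 0 0 1.9 0 0 0"
}}

```text
time_s: 5.72
eef_pos: [574.7, -191.1, 91.8]
ee_rot: [0.0, -0.01, 1.0, -0.0]
force: [-0.1, -1.8, 5.1]
grip_width: 0.001
grip_force: 2.7
```

Run:
```python
from h import *
a=capture("scene")
cv2.imwrite("pics/c5.png",cv2.resize(a[100:300,110:370,::-1],(780,600),interpolation=cv2.INTER_CUBIC));s=sense();print(s["force"],s["eef_pos"])
```

```text
[-0.45084745 -2.20777905  5.56905159] [ 574.75027386 -191.06509971   91.85375804]
```

View pics/c5.png

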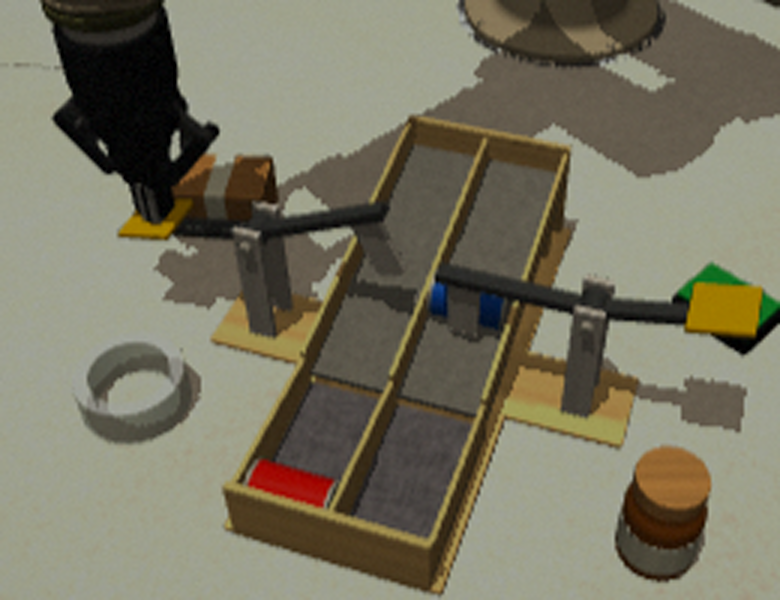

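The red tin lies in the tray against the far wall (crop 290,482), and the blue tin is still behind its gate. Releasing the pad with a vertical retreat.

>>> {"op": "step_arm", "data": {
  "commands": "0 0 0 -0.8 0 0 0;0 0 0 -1.6 0 0 0;0 0 0 -2.4 0 0 0;0 0 0 -3.2 0 0 0;0 0 0 -4 0 0 0;0 0 0 -6 0 0 0;0 0 0 -9 0 0 0;0 0 0 -12 0 0 0;0 0 0 -12 0 0 0;0 0 0 -12 0 0 0;0 0 0 -12 0 0 0;0 0 0 -12 0 0 0;0 0 0 -12 0 0 0"
}}

```text
time_s: 6.85
eef_pos: [574.1, -190.7, 210.0]
ee_rot: [-0.001, -0.01, 1.0, 0.001]
force: [0.7, 0.4, 0.4]
grip_width: 0.0
grip_force: 0.0
```

Run:
```python
from h import *
a=capture("scene")
cv2.imwrite("pics/c6.png",cv2.resize(a[100:300,110:370,::-1],(780,600),interpolation=cv2.INTER_CUBIC));s=sense();print(s["force"],s["eef_pos"])
```

```text
[-0.3222569   0.92692111  0.38712558] [ 574.2037038  -190.76305556  210.22132269]
```

View pics/c6.png

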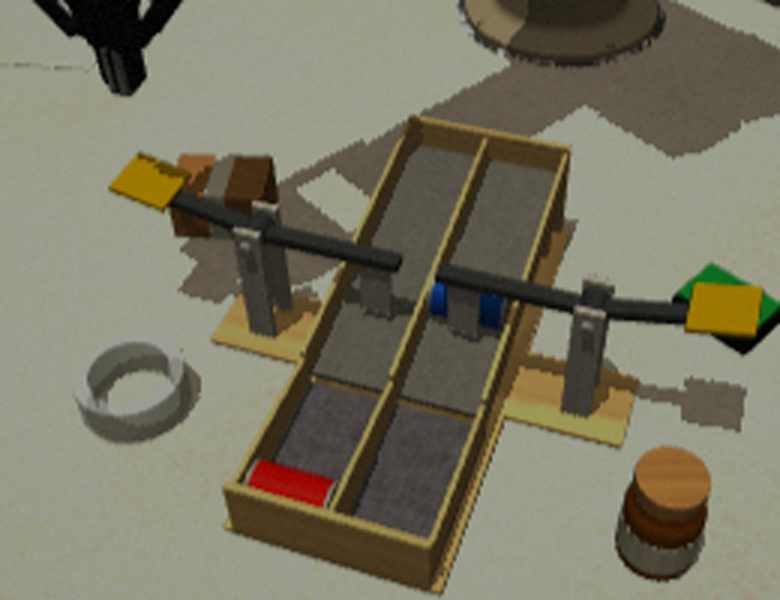

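The right gate is shut again (crop 378,295), the red tin is at rest in the tray (290,482), the blue tin is still held, and the arm is clear.

```bash
python3 -c "
from rig import *
print(finish_job())"
```

```text
the job is handed in; nothing more can be done
None
```

The red tin is out of the right lane and at rest in the tray, both gates are shut with the blue tin still behind its own, and the job is handed in (no verdict was returned).

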